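# Sort the stripped parts of a practice board into their trays

### The job

Clear the bench after class by sorting the five loose electrical parts: both lampholders (white and brown) go into the yellow tray, both contactors (black and grey) into the red tray, and the capacitor into the green tray. Each part must end standing upright on its base, flat on the tray's floor; set the parts down, do not drop or throw them, and leave the coffee cup where it stands.

Things in the scene. Friction and masses are not known exactly. Their poses are not given: they have to be found in the camera images.
- lampholder_white: Surface lampholder without bulb, white porcelain: a round base 72 mm in diameter and 9 mm high, a 52 mm step up to 15 mm, then a round barrel 42 mm in diameter up to 55 mm high with a dark brass-rimmed socket in its top. Stands upright on its base. About 0.18 kg. Origin: centre of the underside; z up; round, so its yaw is arbitrary.
- lampholder_brown: Surface lampholder without bulb, dark brown: a round base 72 mm in diameter and 9 mm high, a 52 mm step up to 15 mm, then a round barrel 42 mm in diameter up to 55 mm high with a dark brass-rimmed socket in its top. Stands upright on its base. About 0.18 kg. Origin: centre of the underside; z up; round, so its yaw is arbitrary.
- contactor_black: Electrical contactor, black block with rows of brass screws on top: 44 mm along its own x, 60 mm along its own y, 56 mm high, with an orange bar (16 x 34 mm, 4 mm high, long along y) in the middle of the top. Stands upright, its x axis within 0.5 rad of the world's x at the start. About 0.28 kg. Origin: centre of the underside; z up.
- contactor_grey: Electrical contactor, grey block with rows of brass screws on top: 44 mm along its own x, 60 mm along its own y, 56 mm high, with a white bar (16 x 34 mm, 4 mm high, long along y) in the middle of the top. Stands upright, its x axis within 0.5 rad of the world's x at the start. About 0.28 kg. Origin: centre of the underside; z up.
- capacitor: Motor run capacitor, an upright silver aluminium can 45 mm in diameter and 74 mm high, with a 4 mm black top (to 78 mm) carrying three small brass tabs (to 86 mm; the tabs are for show and do not touch anything). About 0.2 kg. Origin: centre of the underside; z up; round, so its yaw is arbitrary.
- tray_yellow: Open rectangular sorting tray, yellow plastic, fixed to the bench: outside 108 mm along its own x, 198 mm along its own y, 25 mm high; walls 4 mm and floor 4 mm thick (inside 100 x 190 mm, 21 mm deep). Empty at the start. It is for the two lampholders. Origin: centre of the underside, at bench height; x within 0.12 rad of the world's x; z up.
- tray_red: Open rectangular sorting tray, red plastic, fixed to the bench: outside 108 mm along its own x, 198 mm along its own y, 25 mm high; walls 4 mm and floor 4 mm thick (inside 100 x 190 mm, 21 mm deep). Empty at the start. It is for the two contactors. Origin: centre of the underside, at bench height; x within 0.12 rad of the world's x; z up.
- tray_green: Open rectangular sorting tray, green plastic, fixed to the bench: outside 108 mm along its own x, 198 mm along its own y, 25 mm high; walls 4 mm and floor 4 mm thick (inside 100 x 190 mm, 21 mm deep). Empty at the start. It is for the capacitor. Origin: centre of the underside, at bench height; x within 0.12 rad of the world's x; z up.
- cup: Somebody's lidded takeaway coffee cup, red with a brown cardboard sleeve and a white lid, 74 mm in diameter at the lid, 54 mm at the foot, 88 mm high, about 0.25 kg, standing loose among the parts. To be left alone. Origin: centre of the underside; z up.

How it is judged:
At the end, for the whole second after the job is handed in: Lampholders in the yellow tray, contactors in the red, capacitor in the green: each part's origin within 50 mm (tray x) and 95 mm (tray y) of its tray's centre, less than 9 mm above the tray's underside (floor: 4 mm), upright within 0.12 rad, slower than 0.02 m/s and 0.2 rad/s (x of lampholder_white in the frame of tray_yellow between -0.05 and 0.05 m and y of lampholder_white in the frame of tray_yellow between -0.095 and 0.095 m and z of each of lampholder_white, lampholder_brown in the frame of tray_yellow below 0.009 m and angle between each of lampholder_white, lampholder_brown, contactor_black, contactor_grey, capacitor's own z axis and vertical below 0.12 rad and linear speed of each of lampholder_white, lampholder_brown, contactor_black, contactor_grey, capacitor below 0.02 m/s and angular speed of each of lampholder_white, lampholder_brown, contactor_black, contactor_grey, capacitor below 0.2 rad/s and x of lampholder_brown in the frame of tray_yellow between -0.05 and 0.05 m and y of lampholder_brown in the frame of tray_yellow between -0.095 and 0.095 m and x of contactor_black in the frame of tray_red between -0.05 and 0.05 m and y of contactor_black in the frame of tray_red between -0.095 and 0.095 m and z of each of contactor_black, contactor_grey in the frame of tray_red below 0.009 m and x of contactor_grey in the frame of tray_red between -0.05 and 0.05 m and y of contactor_grey in the frame of tray_red between -0.095 and 0.095 m and x of capacitor in the frame of tray_green between -0.05 and 0.05 m and y of capacitor in the frame of tray_green between -0.095 and 0.095 m and z of capacitor in the frame of tray_green below 0.009 m); the robot touches nothing.
It fails at once if the coffee cup is pushed more than 20 mm from its place or tipped (distance of cup from where it was at the start of the episode above 0.02 m or angle between cup's own z axis and vertical above 0.35 rad).
It fails at once if a part is dropped or thrown: it moves faster than 0.8 m/s (a free fall of about 30 mm) while the fingers do not hold it ((contact force between lampholder_white and the fingers below 0.1 N and linear speed of lampholder_white above 0.8 m/s) or (contact force between lampholder_brown and the fingers below 0.1 N and linear speed of lampholder_brown above 0.8 m/s) or (contact force between contactor_black and the fingers below 0.1 N and linear speed of contactor_black above 0.8 m/s) or (contact force between contactor_grey and the fingers below 0.1 N and linear speed of contactor_grey above 0.8 m/s) or (contact force between capacitor and the fingers below 0.1 N and linear speed of capacitor above 0.8 m/s)).
It also fails if it takes over 134 s, if anything falls off the work surface, if the arm or the gripper's body presses on something with over 40 N, if the wrist force passes 120 N, or if a joint passes its speed limit or range.

### The arm

A 6-joint arm with a two-finger parallel gripper is mounted at the origin on the work surface. World frame = base frame: x ahead of the robot, y to its left, z up, the work surface at z = 0. Lengths are in m, angles in rad, forces in N, time in s.
With the tool pointing down it reaches from about 0.225 to 0.725 m from the base axis. Payload 3.1 kg.
Tool frame: the origin (TCP) lies on the mounting face of the last link; the fingertips stand 173 mm ahead of it and the grasp point (between the pads) lies ctrl.grip_point_offset ahead of it (ctrl.grip_point_offset is the distance from the TCP to the grasp point, in m); z points along the fingers, y is the line along which they close (so a half turn about z gives the same grasp; the last joint's range is limited). The gripper opens to 85 mm and grips with 20 to 120 N. Pads are 22 mm wide; open, the fingers measure 114 mm over their backs; the gripper's body (76 mm by 85 mm) begins 54 mm behind the grasp point. The pads swing forward as they close: fully open they stand 13 mm farther back than shut.
Start: joints at [1.219, 0.048, 0.099, 1.622, 0, 1.443], TCP at [0.117, 0.512, 0.405] pointing down, gripper open.
Joint ranges: [-2.91, 2.91], [-0.99, 1.94], [-1.21, 1.42], [-2.12, 2.29], [-1.49, 1.47], [-3.14, 3.14]. Speed limits (rad/s): [2.79, 2.79, 3.14, 3.14, 3.14, 3.14].

### API

Orientations are given as [roll, pitch, yaw] about the fixed x, y, z axes, in that order (R = Rz(yaw) Ry(pitch) Rx(roll)).
In Python, from rig import get_state, cams, job, ctrl gives the robot as it stands.
- The arm moves only by the tool play_rows, never from a script. Its argument "motion" is a list of rows, each a list of 4 numbers: the shift along the tool's x, y, z in cm, then the turn about the tool's z in degrees. A call has 1 to 8 rows; each row is the pose to reach, as a shift and turn from the pose commanded when the call began, along the tool's axes at that moment; what a row does not reach only later rows make up. A row lasts 1/12 s, in which the tool goes at most 41.7 mm and 7.16 degrees, less where a joint would pass 70% of its speed; a pose out of reach is approached as far as the arm can. A call with a gripper value outside its range is refused whole. "claw" is the finger opening in cm, from 0 to 8.54, set as the call begins (left out, the last holds). The fingers move at their own pace and stop on an object; the grip force is fixed at half the most. Time passes only in rows, so rows that repeat a pose let the fingers close. It gives the time, the measured TCP pose, the force, the opening and the grip force at its end, in the units of the state.
- get_state(): the state, without advancing time (a new reading comes with each control period).
- cams.capture(name): name is "scene" or "top" or "wrist"; returns the picture (420x560x3 uint8, red, green, blue); there is no depth.
- cams.camera_model(name): a dict with "K" (3x3 intrinsics, pixels), "rvec" (rotation vector, rad) and "tvec" (3), from world to camera coordinates, as OpenCV has them. Camera axes: x right, y down, z forward; pixel columns grow to the right and rows downward; lengths in m; the calibration is good to about 2 mm. A picture is of the moment at which its call begins: read the wrist's pose just before it. camera_model takes no time and is no camera call; for the wrist camera it gives the pose at the moment of the call.
- job.finish_job(): hands the job in; it is judged then, once.
The state is a dict: "t": time; "joints": joint angles; "joint_vel": joint speeds; "joint_efforts": joint torques, N m; "ee_pos": TCP position; "tcp_rot": TCP orientation; "wrist_force": force on the tool from outside, world axes, zero at the start; "moment": the same for the moment, N m; "finger_gap": opening from 0.0 (shut) to 1.0 (fully open); "grip_force": force on a finger pad.
Only numpy, scipy, OpenCV 4.12 (cv2) and the standard library are available. Lean on these libraries where they do the work, as an engineer would, in place of code of your own. Each camera call takes 0.05 s, during which the arm holds its last target. There are 200 camera calls.

## Working session

There is one attempt and no reset: what is moved stays moved. The work goes in short steps, Python scripts to look and compute and a tool call to move; the robot and the scene stay as the last step left them, time stands still between calls to the robot, and variables do not carry over. Pictures are saved under pics/ and viewed, at most 14 in all, crops included, and the job is handed in when it is done.

Besides the shell and the picture viewer there is one more tool, called after "Request:" as a command line: name --pt "numbers of a row" for each row, then --argument value for the rest. play_rows: Moves the arm, as the interface text tells. Its arguments: {"type":"object","properties":{"motion":{"type":"array"},"claw":{"type":"number"}},"required":["motion"]}

```bash
mkdir -p pics; ls; python3 - <<'E'
from rig import get_state, cams, job, ctrl
import cv2
print(get_state()); print(ctrl.grip_point_offset)
for n in ("top","scene"):
    im=cams.capture(n); cv2.imwrite(f"pics/{n}0.png",im[:,:,::-1]); m=cams.camera_model(n); print(n,m)
E
```

```text
pics
{'t': 0.0, 'joints': array([ 1.21922056e+00,  4.87299925e-02,  9.75467145e-02,  1.62200208e+00,
       -2.31256755e-05,  1.44301345e+00]), 'joint_vel': array([-0.00132785, -0.00193954, -0.00169939, -0.00043405, -0.00160264,
        0.00135549]), 'joint_efforts': array([ 1.69423529e-03, -3.38776910e+01,  3.20017290e+01,  2.01755151e-02,
       -3.22915071e-05,  5.19200597e-06]), 'ee_pos': array([0.11644354, 0.51169862, 0.40350185]), 'tcp_rot': array([-3.13922016e+00, -2.81509209e-04,  2.91779946e+00]), 'wrist_force': array([0.14510207, 0.04088294, 1.09760218]), 'moment': array([-0.00277334, -0.03118984,  0.03159597]), 'grip_force': 0.0, 'finger_gap': 0.9990104015027687}
0.1547
top {'K': array([[436.08373469,   0.        , 280.4026758 ],
       [  0.        , 436.08373469, 207.67494161],
       [  0.        ,   0.        ,   1.        ]]), 'rvec': array([ 2.16574541, -2.16208   ,  0.17540572]), 'tvec': array([-0.01988751,  0.49978414,  0.9313366 ])}
scene {'K': array([[387.49219243,   0.        , 279.65836224],
       [  0.        , 387.49219243, 208.83970226],
       [  0.        ,   0.        ,   1.        ]]), 'rvec': array([ 2.112032  ,  1.56860407, -0.44922617]), 'tvec': array([-0.13410237, -0.35223506,  1.12831689])}
```

View pics/top0.png

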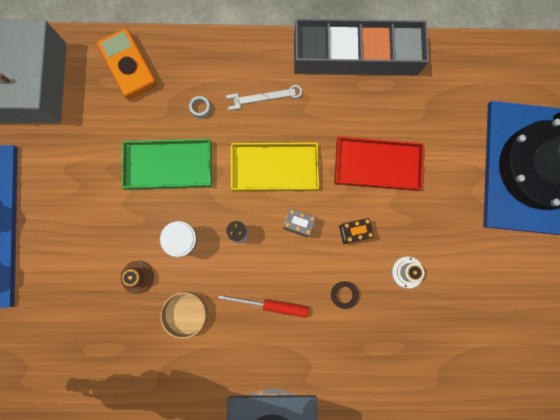

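View pics/scene0.png

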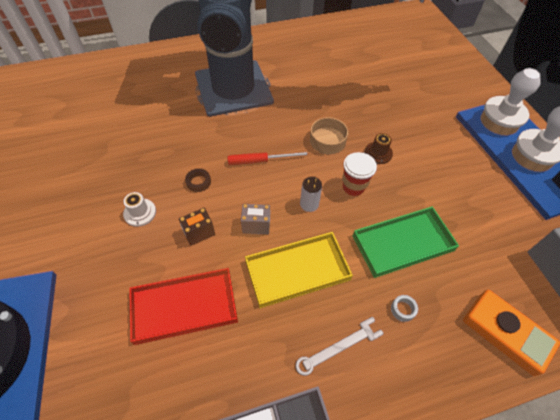

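The top view shows the three trays in a row (green 167,164; yellow 275,166; red 379,163). In front of them are the cup (178,239), capacitor (236,231), grey contactor (299,222), black contactor (357,231), white lampholder (410,272) and brown lampholder (136,277). Next I'll measure them.

```bash
cat > h.py <<'E'
import cv2, numpy as np
from rig import get_state, cams, job, ctrl
def pose(m):
    R,_=cv2.Rodrigues(m["rvec"]); return R, -R.T@m["tvec"]
def ray(m,uv,z):
    R,c=pose(m); uv=np.atleast_2d(np.array(uv,float))
    d=np.c_[uv,np.ones(len(uv))]@np.linalg.inv(m["K"]).T@R
    return (c+d*((z-c[2])/d[:,2])[:,None])[:,:2]
def proj(m,P):
    return cv2.projectPoints(np.atleast_2d(np.array(P,float)),m["rvec"],m["tvec"],m["K"],None)[0][:,0]
def comps(mask,amin):
    n,l,s,c=cv2.connectedComponentsWithStats(mask.astype(np.uint8))
    return [(s[i],c[i],l==i) for i in range(1,n) if s[i][4]>=amin]
def biggest_contour(mask):
    cs=cv2.findContours(mask.astype(np.uint8),cv2.RETR_EXTERNAL,cv2.CHAIN_APPROX_NONE)[0]
    return max(cs,key=cv2.contourArea)[:,0]
E
python3 - <<'E'
from h import *
m=cams.camera_model("top"); im=cv2.imread("pics/top0.png"); print("cam",pose(m)[1])
print("base px",proj(m,[[0,0,0],[.3,0,0]]).round())
hsv=cv2.cvtColor(im,cv2.COLOR_BGR2HSV).astype(int); H,S,V=hsv[...,0],hsv[...,1],hsv[...,2]
def win(u,v,r):
    w=np.zeros(H.shape,bool); w[v-r:v+r,u-r:u+r]=1; return w
def rect(name,mask,z):
    p=ray(m,biggest_contour(mask),z).astype(np.float32)*1000
    c,s,a=cv2.minAreaRect(p); print(name,np.round(c,1),np.round(s,1),round(a,1))
rect("green",(H>45)&(H<85)&(S>120)&win(167,164,55),.025)
rect("yellow",(H>22)&(H<35)&(S>150)&win(275,166,55),.025)
rect("red",((H<6)|(H>174))&(S>190)&win(379,163,55),.025)
rect("blk bar",(H>5)&(H<20)&(V>190)&(S>180)&win(358,231,12),.06)
rect("grey bar",(V>200)&(S<40)&win(300,222,14),.06)
def circ(name,mask,z):
    p=ray(m,biggest_contour(mask),z).astype(np.float32)*1000
    c,r=cv2.minEnclosingCircle(p); print(name,np.round(c,1),round(2*r,1))
circ("cup",(S<40)&(V>150)&win(178,239,25),.088)
circ("white",(S<60)&(V>130)&win(410,272,22),.009)
circ("brown",(V<95)&win(136,277,22),.009)
circ("cap",(V<70)&win(236,231,15),.078)
c=im[190:300,100:440]; cv2.imwrite("pics/crop.png",cv2.resize(c,None,fx=2.35,fy=2.35,interpolation=cv2.INTER_CUBIC))
E
```

```text
cam [0.36994095 0.00676055 0.99028559]
base px [[271. 442.]
 [271. 299.]]
green [600.9 237.3] [110.9 198.9] 2.1
yellow [595.3  -5.9] [108.9 197.1] 0.4
red [ 604.9 -244.7] [198.8 110.1] 85.7
blk bar [ 449.1 -186. ] [14.3 32.5] 11.4
grey bar [467.  -59.5] [32.8 14.6] 70.0
cup [427.8 193.7] 72.8
white [ 358.7 -305.1] 71.8
brown [348.6 283.9] 55.1
cap [439.1  80.2] 2.9
```

View pics/crop.png

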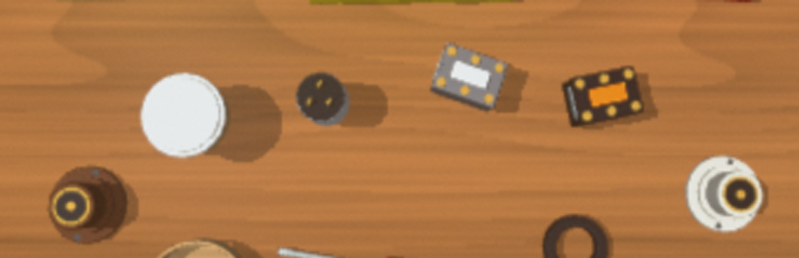

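The crop shows the socket tops at crop px brown (72,206) and white (740,194), and the capacitor top at (321,97). The screw rows confirm the contactor yaws, and the tray and bar sizes match the spec. I'll cast the round tops at their own heights and check them against the base circles.

```bash
cat >> h.py <<'E'
OFF=ctrl.grip_point_offset
def go(x,y,z,yaw):
    """shift (cm, tool axes) and turn (deg) to put grasp point at x,y,z (m), tool yaw in deg"""
    s=get_state(); p=s["ee_pos"]; a=s["tcp_rot"][2]
    d=np.array([x,y,z+OFF])-p; X=np.array([np.cos(a),np.sin(a)]); Y=np.array([np.sin(a),-np.cos(a)])
    turn=-(((yaw-np.degrees(a))+180)%360-180)   # tool z is down
    return np.round([100*d[:2]@X,100*d[:2]@Y,-100*d[2],turn],2)
E
python3 - <<'E'
from h import *
m=cams.camera_model("top"); im=cv2.imread("pics/top0.png")
for n,(u,v),z in [("brown",(72,206),.055),("white",(740,194),.055),("cap",(321,97),.078)]:
    uv=(u/2.35+100-.3,v/2.35+190-.3); print(n,uv,ray(m,uv,z).round(4))
for n,xy,t in [("brown base",(107,203),0),("white base",(724,194),0)]:
    print(n,ray(m,(xy[0]/2.35+100-.3 if n[0]!='b' else 88/2.35+100,xy[1]/2.35+190-.3),.009).round(4))
print(go(.349,.284,.12,90))
E
```

```text
brown (130.3382978723404, 277.3595744680851) [[0.3482 0.2968]]
white (414.5936170212766, 272.25319148936165) [[ 0.3585 -0.3057]]
cap (236.29574468085104, 230.97659574468082) [[0.4443 0.0744]]
brown base [[0.3499 0.2956]]
white base [[ 0.358  -0.3057]]
[-27.73 -17.04  12.89  77.17]
```

Request:
play_rows --pt "-3 -1.5 1 7" --pt "-7 -4 3 14" --pt "-11 -6.5 5 21" --pt "-15 -8.5 7 28" --pt "-19 -11 9 35" --pt "-23 -13 10 42" --pt "-26 -15 11 49" --pt "-28 -15.8 12 56"

```text
t: 0.77
ee_pos: [0.3429, 0.3043, 0.2898]
tcp_rot: [-3.141, 0.0, 1.935]
wrist_force: [1.3, 0.8, -0.4]
finger_gap: 0.998
grip_force: 0.0
```

```bash
python3 - <<'E'
from h import *
s=get_state(); print(s["t"],s["ee_pos"],s["tcp_rot"],go(.3485,.2965,.12,90))
E
```

```text
0.7667 [0.34291176 0.3043392  0.28979215] [-3.14142680e+00  1.59747470e-05  1.93451314e+00] [-0.93  0.24  1.51 20.84]
```

Request:
play_rows --pt "-0.4 0.1 0.5 7" --pt "-0.8 0.2 1 14" --pt "-0.9 0.2 1.5 21" --pt "-0.9 0.2 1.5 21" --pt "-0.9 0.2 1.5 21"

```text
t: 1.18
ee_pos: [0.347, 0.2981, 0.2748]
tcp_rot: [-3.14, 0.001, 1.577]
wrist_force: [1.1, -0.9, 0.1]
finger_gap: 1.0
grip_force: 0.0
```

```bash
python3 - <<'E'
from h import *
print(go(.3485,.2965,.04,90)); m=cams.camera_model("wrist")
im=cams.capture("wrist"); cv2.imwrite("pics/w1.png",im[:,:,::-1])
print("expected top centre px",proj(m,[.3485,.2965,.055]))
E
```

```text
[-0.16  0.15  8.01  0.33]
expected top centre px [[284.86345069 238.0305431 ]]
```

View pics/w1.png

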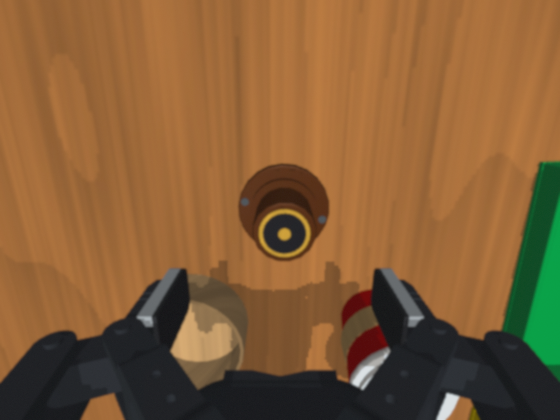

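The brown socket is at (285,234) against a predicted (285,238), so the estimate is good to about 1–2 mm. I'll go down and grip.

Request:
play_rows --pt "0 0.1 1.5 0" --pt "-0.1 0.1 3.5 0" --pt "-0.2 0.1 5.5 0" --pt "-0.2 0.1 7 0" --pt "-0.2 0.1 7.8 0" --pt "-0.2 0.1 8 0" --pt "-0.2 0.1 8 0" --pt "-0.2 0.1 8 0"

```text
t: 1.9
ee_pos: [0.3487, 0.2969, 0.1966]
tcp_rot: [3.14, -0.001, 1.575]
wrist_force: [-0.5, 1.1, 0.5]
finger_gap: 1.001
grip_force: 0.0
```

Request:
play_rows --pt "0 0 0 0" --pt "0 0 0 0" --pt "0 0 0 0" --pt "0 0 0 0" --pt "0 0 0 0" --pt "0 0 0 0" --pt "0 0 0 0" --pt "0 0 0 0" --claw 3

```text
t: 2.57
ee_pos: [0.3489, 0.2968, 0.1966]
tcp_rot: [3.14, -0.001, 1.574]
wrist_force: [0.6, 0.2, 4.9]
finger_gap: 0.476
grip_force: 61.3
```

Request:
play_rows --pt "0 0 -0.5 0" --pt "0 0 -1.5 0" --pt "0 0 -3.3 0" --pt "0 0 -5.5 0" --pt "0 0 -7.7 0" --pt "0 0 -9.7 0" --pt "0 0 -11.2 0" --pt "0 0 -12 0"

```text
t: 3.23
ee_pos: [0.3484, 0.2966, 0.3178]
tcp_rot: [3.14, -0.001, 1.574]
wrist_force: [0.2, 0.3, -0.3]
finger_gap: 0.473
grip_force: 60.8
```

Request:
play_rows --pt "-0.5 0.5 0 0" --pt "-1.7 1.6 0 0" --pt "-3.6 3.4 0 0" --pt "-5.9 5.6 0 0" --pt "-8.2 7.8 0 0" --pt "-10.5 10 0 0" --pt "-12.8 12.2 0 0" --pt "-15.1 14.4 0 0"

```text
t: 3.9
ee_pos: [0.4932, 0.144, 0.3135]
tcp_rot: [-3.138, 0.001, 1.574]
wrist_force: [0.6, 0.2, -1.7]
finger_gap: 0.472
grip_force: 60.8
```

Request:
play_rows --pt "-2.3 2.2 0 0" --pt "-4.6 4.4 0 0" --pt "-6.9 6.6 0 0" --pt "-8.8 8.4 0 0" --pt "-10.1 9.7 0 0" --pt "-10.7 10.2 0 0" --pt "-10.7 10.2 0 0" --pt "-10.7 10.2 0 0"

```text
t: 4.57
ee_pos: [0.5944, 0.0392, 0.3142]
tcp_rot: [-3.138, -0.001, 1.573]
wrist_force: [-0.7, 0.6, -1.4]
finger_gap: 0.473
grip_force: 61.0
```

```bash
python3 - <<'E'
from h import *
print(go(.595,.039,.0465,90.4))
im=cams.capture("scene"); cv2.imwrite("pics/s1.png",im[:,:,::-1])
E
```

```text
[-0.02  0.06 11.3  -0.25]
```

View pics/s1.png

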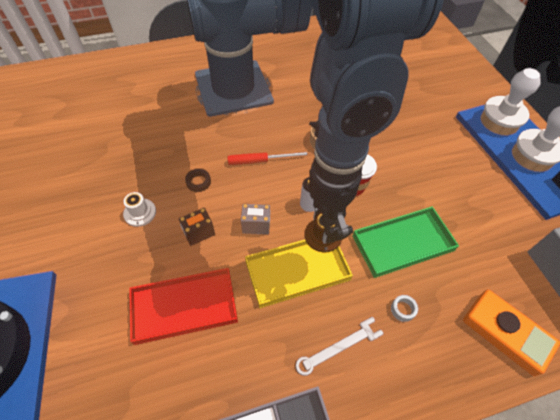

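The scene view shows the brown lampholder held upright over the left half of the yellow tray, near (325,235). Lowering it.

Request:
play_rows --pt "0 0 1 0" --pt "0 0 3 0" --pt "0 0 5.5 0" --pt "0 0 8 0" --pt "0 0 9.7 0" --pt "0 0 10.7 0" --pt "0 0 11.1 0" --pt "0 0 11.1 0"

```text
t: 5.28
ee_pos: [0.5942, 0.0399, 0.2033]
tcp_rot: [-3.139, -0.0, 1.575]
wrist_force: [0.2, 0.2, -1.5]
finger_gap: 0.475
grip_force: 60.9
```

Request:
play_rows --pt "0 0 0.1 0" --pt "0 0 0.1 0" --pt "0 0 0.1 0" --pt "0 0 0.1 0"

```text
t: 5.62
ee_pos: [0.5957, 0.0392, 0.205]
tcp_rot: [3.139, 0.0, 1.574]
wrist_force: [-0.2, 0.7, -1.7]
finger_gap: 0.475
grip_force: 60.9
```

Request:
play_rows --pt "0 0 0.1 0" --pt "0 0 0.1 0" --pt "0 0 0.2 0" --pt "0 0 0.2 0" --pt "0 0 0.2 0"

```text
t: 6.03
ee_pos: [0.595, 0.0392, 0.2013]
tcp_rot: [-3.141, -0.0, 1.574]
wrist_force: [1.6, -0.6, -2.2]
finger_gap: 0.475
grip_force: 60.9
```

Request:
play_rows --pt "0 0 0.1 0" --pt "0 0 0.1 0" --pt "0 0 0.1 0" --pt "0 0 0.1 0"

```text
t: 6.37
ee_pos: [0.5952, 0.0392, 0.2007]
tcp_rot: [3.141, 0.0, 1.574]
wrist_force: [-0.5, -1.0, -1.9]
finger_gap: 0.479
grip_force: 60.9
```

Request:
play_rows --pt "0 0 0.1 0" --pt "0 0 0.1 0" --pt "0 0 0.1 0" --pt "0 0 0.1 0"

```text
t: 6.7
ee_pos: [0.5951, 0.0392, 0.2006]
tcp_rot: [3.141, 0.0, 1.574]
wrist_force: [-3.1, -1.0, 5.4]
finger_gap: 0.476
grip_force: 61.4
```

Request:
play_rows --pt "0 0 0 0" --pt "0 0 0 0" --pt "0 0 0 0" --pt "0 0 0 0" --pt "0 0 0 0" --pt "0 0 0 0" --claw 6.5

```text
t: 7.2
ee_pos: [0.5951, 0.0392, 0.1993]
tcp_rot: [-3.141, -0.0, 1.574]
wrist_force: [-0.1, -0.2, 0.1]
finger_gap: 0.764
grip_force: 0.0
```

Request:
play_rows --pt "0 0 -0.5 0" --pt "0 0 -2 0" --pt "0 0 -4 0" --pt "0 0 -6.5 0" --pt "0 0 -9 0" --pt "0 0 -9 0"

```text
t: 7.7
ee_pos: [0.597, 0.0391, 0.2966]
tcp_rot: [3.13, 0.001, 1.574]
wrist_force: [1.2, 0.5, 1.8]
finger_gap: 0.761
grip_force: 0.0
```

```bash
python3 - <<'E'
from h import *
print(go(.4445,.0745,.14,90))
im=cams.capture("wrist"); cv2.imwrite("pics/w2.png",im[:,:,::-1])
E
```

```text
[  3.58 -15.24   0.19   0.18]
```

View pics/w2.png

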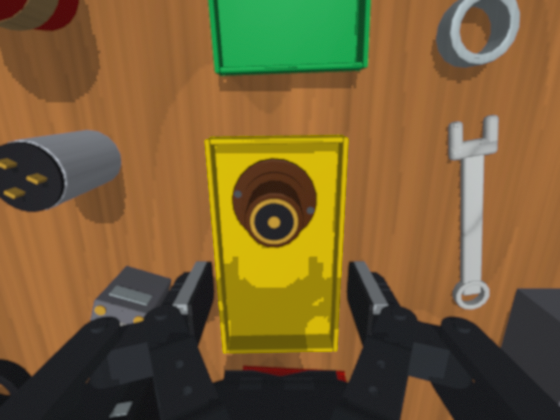

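The brown lampholder stands upright on the yellow tray floor, socket at (274,221). Next is the capacitor.

Request:
play_rows --pt "0.3 -1.5 0 0" --pt "1 -4.5 0 0" --pt "1.9 -8 0 0" --pt "2.7 -11.5 0.1 0" --pt "3.3 -14 0.2 0" --pt "3.6 -15.2 0.2 0" --pt "3.6 -15.2 0.2 0" --pt "3.6 -15.2 0.2 0" --claw 8.5

```text
t: 8.42
ee_pos: [0.4426, 0.0748, 0.287]
tcp_rot: [3.141, 0.0, 1.574]
wrist_force: [0.5, 0.3, -0.7]
finger_gap: 0.991
grip_force: 0.0
```

```bash
python3 - <<'E'
from h import *
print(go(.4445,.0745,.05,90)); m=cams.camera_model("wrist")
im=cams.capture("wrist"); cv2.imwrite("pics/w3.png",im[:,:,::-1])
print(proj(m,[.4445,.0745,.078]))
hsv=cv2.cvtColor(im,cv2.COLOR_RGB2HSV)
for s,c,_ in comps((hsv[...,2]<60)[:300],200): print(s,c,ray(m,c,.078))
E
```

```text
[-0.03  0.19  8.23  0.21]
[[285.29239234 243.49729131]]
[ 252  206   68   63 2931] [285.46298192 236.58000682] [[0.44455966 0.07908618]]
[ 441  229   64   56 1785] [465.67058824 250.63473389] [[0.55556864 0.07016668]]
[480 259  37  32 764] [497.88612565 274.64005236] [[0.57906912 0.0535449 ]]
[163 270  26  30 475] [178.68210526 287.83157895] [[0.37641258 0.04311059]]
[372 270  25  30 472] [381.15889831 287.81567797] [[0.5062906  0.04367196]]
```

View pics/w3.png

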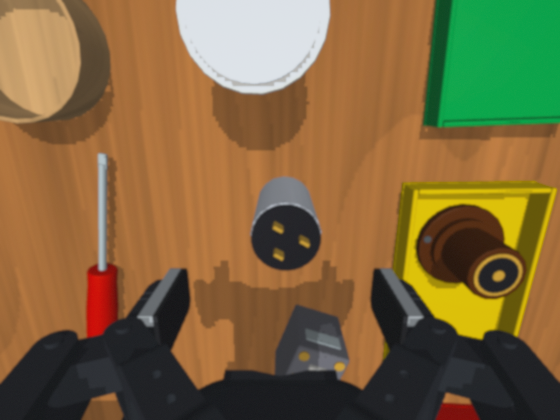

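The capacitor's top disc is at (285,237), which puts it at about x .4446, y .078, i.e. 3 mm further in y than the first estimate. I'll correct for that, descend and grip.

Request:
play_rows --pt "0.1 0.1 1.5 0" --pt "0.2 0.1 3.5 0" --pt "0.3 0.1 5.5 0" --pt "0.3 0.1 7 0" --pt "0.3 0.1 8 0" --pt "0.3 0.1 8.2 0" --pt "0.3 0.1 8.2 0" --pt "0.3 0.1 8.2 0"

```text
t: 9.13
ee_pos: [0.4448, 0.0776, 0.2062]
tcp_rot: [3.14, -0.0, 1.574]
wrist_force: [-0.9, 0.2, 0.2]
finger_gap: 0.993
grip_force: 0.0
```

Request:
play_rows --pt "0 0 0 0" --pt "0 0 0 0" --pt "0 0 0 0" --pt "0 0 0 0" --pt "0 0 0 0" --pt "0 0 0 0" --pt "0 0 0 0" --pt "0 0 0 0" --claw 3

```text
t: 9.8
ee_pos: [0.4446, 0.0777, 0.2067]
tcp_rot: [3.139, -0.0, 1.574]
wrist_force: [0.4, -0.5, 5.9]
finger_gap: 0.509
grip_force: 61.1
```

Request:
play_rows --pt "0 0 -0.5 0" --pt "0 0 -1.5 0" --pt "0 0 -3.3 0" --pt "0 0 -5.5 0" --pt "0 0 -7.7 0" --pt "0 0 -9.4 0" --pt "0 0 -10 0" --pt "0 0 -10 0"

```text
t: 10.47
ee_pos: [0.4445, 0.0777, 0.3074]
tcp_rot: [3.138, -0.0, 1.574]
wrist_force: [-0.6, 0.2, -1.8]
finger_gap: 0.516
grip_force: 61.3
```

```bash
python3 - <<'E'
from h import *
print(go(.601,.237,.15,92.1))
E
```

```text
[15.88 15.7   0.27 -1.92]
```

Request:
play_rows --pt "0.5 0.5 0 0" --pt "1.6 1.6 0 0" --pt "3.5 3.5 0 0" --pt "5.7 5.6 0 -1" --pt "7.9 7.8 0 -2" --pt "10.1 10 0 -2" --pt "12.3 12.2 0 -2" --pt "14.2 14 0 -2"

```text
t: 11.13
ee_pos: [0.5843, 0.2219, 0.3022]
tcp_rot: [-3.138, 0.0, 1.609]
wrist_force: [0.8, -0.6, -1.7]
finger_gap: 0.515
grip_force: 61.5
```

Request:
play_rows --pt "1.3 1.3 0 0" --pt "1.7 1.7 0 0" --pt "1.7 1.7 1 0" --pt "1.7 1.7 3 0" --pt "1.7 1.7 5.5 0" --pt "1.7 1.7 7.5 0" --pt "1.7 1.7 9 0" --pt "1.7 1.7 9.2 0"

```text
t: 11.8
ee_pos: [0.5978, 0.2366, 0.2098]
tcp_rot: [-3.136, 0.002, 1.608]
wrist_force: [-0.7, -0.1, -0.4]
finger_gap: 0.514
grip_force: 61.7
```

Request:
play_rows --pt "0 0 0.2 0" --pt "0 0 0.4 0" --pt "0 0 0.4 0" --pt "0 0 0.4 0"

```text
t: 12.13
ee_pos: [0.5997, 0.2375, 0.2098]
tcp_rot: [3.141, 0.0, 1.608]
wrist_force: [-0.2, 0.8, 0.2]
finger_gap: 0.514
grip_force: 62.0
```

The wrist force shows the weight is now on the tray floor, and z matches pick + 4 mm. Releasing.

Request:
play_rows --pt "0 0 0 0" --pt "0 0 0 0" --pt "0 0 0 0" --pt "0 0 0 0" --pt "0 0 0 0" --pt "0 0 0 0" --claw 6.5

```text
t: 12.63
ee_pos: [0.6, 0.2378, 0.2096]
tcp_rot: [3.141, -0.0, 1.609]
wrist_force: [-0.0, 0.2, 0.8]
finger_gap: 0.765
grip_force: 0.0
```

Request:
play_rows --pt "0 0 -0.5 0" --pt "0 0 -2 0" --pt "0 0 -4 0" --pt "0 0 -6.5 0" --pt "0 0 -9 0" --pt "0 0 -9 0" --pt "0 0 -9 0"

```text
t: 13.22
ee_pos: [0.6008, 0.2381, 0.3028]
tcp_rot: [3.136, -0.001, 1.609]
wrist_force: [0.1, -0.2, -0.7]
finger_gap: 0.763
grip_force: 0.0
```

```bash
python3 - <<'E'
from h import *
print(go(.467,-.0595,.14,70))
E
```

```text
[-29.23 -14.5    0.81  22.18]
```

Request:
play_rows --pt "-1.5 -0.7 0 0" --pt "-5 -2.5 0 3" --pt "-8.6 -4.3 0 6" --pt "-12.2 -6 0 9" --pt "-15.8 -7.8 0 12" --pt "-19.4 -9.6 0 15" --pt "-23 -11.4 0.3 18" --pt "-26.5 -13 0.6 21" --claw 8.5

```text
t: 13.88
ee_pos: [0.4783, -0.0333, 0.2922]
tcp_rot: [-3.14, 0.0, 1.24]
wrist_force: [0.4, -1.3, 0.7]
finger_gap: 0.994
grip_force: 0.0
```

```bash
python3 - <<'E'
from h import *
print(go(.467,-.0595,.14,70))
E
```

```text
[-2.85 -0.22 -0.25  1.05]
```

Request:
play_rows --pt "-2 -0.2 0 1" --pt "-2.9 -0.3 0 1" --pt "-2.9 -0.3 0 1" --pt "-2.9 -0.3 0 1"

```text
t: 14.22
ee_pos: [0.4678, -0.0582, 0.2929]
tcp_rot: [-3.141, -0.001, 1.225]
wrist_force: [0.2, 0.3, -0.3]
finger_gap: 0.997
grip_force: 0.0
```

```bash
python3 - <<'E'
from h import *
print(go(.467,-.0595,.04,70)); m=cams.camera_model("wrist")
im=cams.capture("wrist"); cv2.imwrite("pics/w4.png",im[:,:,::-1])
print(proj(m,[.467,-.0595,.06]))
hsv=cv2.cvtColor(im,cv2.COLOR_RGB2HSV)
for s,c,k in comps((hsv[...,2]>200)&(hsv[...,1]<40),200):
    p=ray(m,biggest_contour(k),.06).astype(np.float32)*1000; print(s,c,cv2.minAreaRect(p))
E
```

```text
[-0.15 -0.03  9.82  0.16]
[[281.96724702 229.91840281]]
[270 205  21  44 897] [280.29988852 226.23522854] ((466.4888610839844, -57.0361328125), (31.55652618408203, 13.5621976852417), 70.7682876586914)
```

View pics/w4.png

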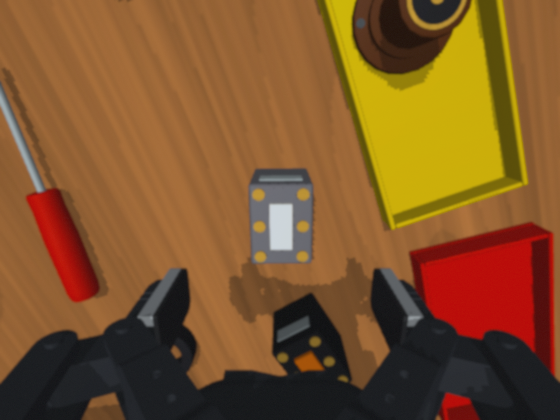

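The grey contactor is square between the fingers, bar at (280,226). It measures about 2 mm off in y and 0.8° off in yaw, so I'll descend without correcting.

Request:
play_rows --pt "0 0 1.5 0" --pt "0 0 4 0" --pt "0 0 6.5 0" --pt "0 0 8.5 0" --pt "0 0 9.6 0" --pt "0 0 9.8 0" --pt "0 0 9.8 0" --pt "0 0 9.8 0"

```text
t: 14.93
ee_pos: [0.4687, -0.0581, 0.1967]
tcp_rot: [3.14, -0.0, 1.226]
wrist_force: [-0.3, 0.0, 0.8]
finger_gap: 0.99
grip_force: 0.0
```

Request:
play_rows --pt "0 0 0 0" --pt "0 0 0 0" --pt "0 0 0 0" --pt "0 0 0 0" --pt "0 0 0 0" --pt "0 0 0 0" --pt "0 0 0 0" --pt "0 0 0 0" --claw 3

```text
t: 15.6
ee_pos: [0.4684, -0.0587, 0.1968]
tcp_rot: [3.139, -0.0, 1.225]
wrist_force: [0.4, 0.5, 5.5]
finger_gap: 0.502
grip_force: 63.6
```

Request:
play_rows --pt "0 0 -0.5 0" --pt "0 0 -1.5 0" --pt "0 0 -3.3 0" --pt "0 0 -5.5 0" --pt "0 0 -7.7 0" --pt "0 0 -9.4 0" --pt "0 0 -10 0" --pt "0 0 -10 0"

```text
t: 16.27
ee_pos: [0.4684, -0.0586, 0.2974]
tcp_rot: [3.138, -0.0, 1.225]
wrist_force: [0.4, 0.1, -2.6]
finger_gap: 0.505
grip_force: 62.9
```

```bash
python3 - <<'E'
from h import *
a=np.radians(-4.3)
for s in (1,-1): print(s,.605-s*.045*np.sin(a),-.245+s*.045*np.cos(a))
print(go(.605-.045*np.sin(a),-.245+.045*np.cos(a),.14,85.7))
E
```

```text
1 0.6083740427071848 -0.2001266689913698
-1 0.6016259572928152 -0.2898733310086302
[ -8.57  17.97   0.27 -15.52]
```

Request:
play_rows --pt "-0.2 0.5 0 -1" --pt "-0.8 1.6 0 -3" --pt "-1.6 3.5 0 -5" --pt "-2.8 5.8 0 -7" --pt "-3.9 8.2 0 -9" --pt "-5.1 10.6 0 -12" --pt "-6.2 13 0 -14" --pt "-7.4 15.4 0 -15.5"

```text
t: 16.93
ee_pos: [0.5879, -0.1811, 0.2924]
tcp_rot: [-3.137, -0.002, 1.498]
wrist_force: [1.0, -0.9, -2.5]
finger_gap: 0.505
grip_force: 62.7
```

```bash
python3 - <<'E'
from h import *
print(go(.6084,-.2,.14,85.7))
E
```

```text
[-1.73  2.18 -0.23  0.11]
```

Request:
play_rows --pt "-1.2 1.5 0 0" --pt "-1.8 2.2 0 0" --pt "-1.8 2.2 1 0" --pt "-1.8 2.2 3 0" --pt "-1.8 2.2 5.5 0" --pt "-1.8 2.2 7.7 0" --pt "-1.8 2.2 9 0" --pt "-1.8 2.2 9.2 0"

```text
t: 17.6
ee_pos: [0.6064, -0.1987, 0.2005]
tcp_rot: [-3.136, -0.002, 1.496]
wrist_force: [0.5, 0.6, -3.2]
finger_gap: 0.503
grip_force: 64.2
```

Request:
play_rows --pt "0 0 0.2 0" --pt "0 0 0.4 0" --pt "0 0 0.4 0" --pt "0 0 0.4 0"

```text
t: 17.93
ee_pos: [0.6076, -0.1993, 0.2004]
tcp_rot: [-3.14, -0.001, 1.496]
wrist_force: [-3.9, 1.9, 4.6]
finger_gap: 0.504
grip_force: 64.9
```

Contact felt (+4.6 N) at floor height, so I'll release it and go for the black contactor.

Request:
play_rows --pt "0 0 0 0" --pt "0 0 0 0" --pt "0 0 0 0" --pt "0 0 0 0" --pt "0 0 0 0" --pt "0 0 0 0" --claw 6.5

```text
t: 18.43
ee_pos: [0.6083, -0.2, 0.1995]
tcp_rot: [3.141, 0.0, 1.495]
wrist_force: [0.5, 0.1, 0.6]
finger_gap: 0.76
grip_force: 0.0
```

Request:
play_rows --pt "0 0 -0.5 0" --pt "0 0 -2 0" --pt "0 0 -4 0" --pt "0 0 -6.5 0" --pt "0 0 -9 0" --pt "0 0 -9 0" --pt "0 0 -9 0"

```text
t: 19.02
ee_pos: [0.6091, -0.2003, 0.2928]
tcp_rot: [3.136, 0.002, 1.495]
wrist_force: [-0.4, 0.3, -0.4]
finger_gap: 0.766
grip_force: 0.0
```

```bash
python3 - <<'E'
from h import *
print(go(.449,-.186,.13,101.4))
E
```

```text
[  0.22 -16.07   0.81 -15.72]
```

Request:
play_rows --pt "0 -2 0 -4" --pt "0.1 -5.5 0 -8" --pt "0.1 -9 0.2 -12" --pt "0.2 -12.5 0.4 -15.7" --pt "0.2 -15.5 0.6 -15.7" --pt "0.2 -16.1 0.6 -15.7" --pt "0.2 -16.1 0.6 -15.7" --pt "0.2 -16.1 0.6 -15.7" --claw 8.5

```text
t: 19.68
ee_pos: [0.448, -0.1859, 0.2831]
tcp_rot: [3.141, 0.0, 1.769]
wrist_force: [0.5, -0.3, 0.7]
finger_gap: 0.997
grip_force: 0.0
```

```bash
python3 - <<'E'
from h import *
print(go(.449,-.186,.04,101.4)); m=cams.camera_model("wrist")
im=cams.capture("wrist"); cv2.imwrite("pics/w5.png",im[:,:,::-1])
hsv=cv2.cvtColor(im,cv2.COLOR_RGB2HSV).astype(int); print(proj(m,[.449,-.186,.06]))
for s,c,k in comps(((hsv[...,0]>5)&(hsv[...,0]<20)&(hsv[...,2]>190)&(hsv[...,1]>190))[:330],200):
    p=ray(m,biggest_contour(k),.06).astype(np.float32)*1000; print(s,c,cv2.minAreaRect(p))
im=cams.capture("top"); cv2.imwrite("pics/t2.png",im[:,:,::-1])
E
```

```text
[-0.03  0.1   8.84 -0.05]
[[283.13082291 234.81247545]]
[ 272  207   24   48 1104] [283.35416667 230.09057971] ((448.67767333984375, -183.38807678222656), (14.896857261657715, 33.065589904785156), 10.935113906860352)
```

View pics/w5.png

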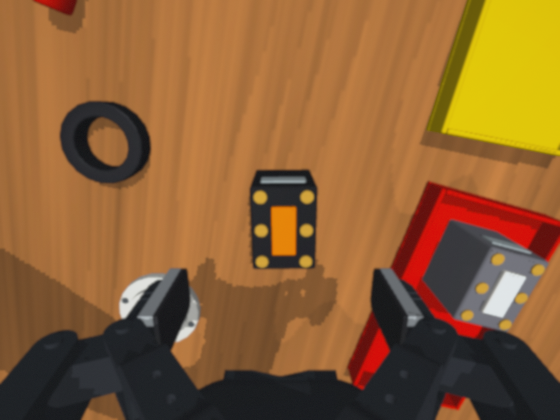

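The black contactor is centred and square, bar at (283,230), and the grey one stands in the red tray near (490,280). Descending to grip.

Request:
play_rows --pt "0.1 0 1.5 0" --pt "0.1 0 3.5 0" --pt "0.1 0 6 0" --pt "0.1 0 7.7 0" --pt "0.1 0 8.6 0" --pt "0.1 0 8.8 0" --pt "0.1 0 8.8 0" --pt "0.1 0 8.8 0"

```text
t: 20.45
ee_pos: [0.4486, -0.1852, 0.1967]
tcp_rot: [3.14, 0.001, 1.77]
wrist_force: [0.2, -1.0, 0.0]
finger_gap: 0.996
grip_force: 0.0
```

Request:
play_rows --pt "0 0 0 0" --pt "0 0 0 0" --pt "0 0 0 0" --pt "0 0 0 0" --pt "0 0 0 0" --pt "0 0 0 0" --pt "0 0 0 0" --pt "0 0 0 0" --claw 3

```text
t: 21.12
ee_pos: [0.4484, -0.1851, 0.1968]
tcp_rot: [3.139, 0.002, 1.769]
wrist_force: [1.8, -0.3, 6.1]
finger_gap: 0.503
grip_force: 62.3
```

Request:
play_rows --pt "0 0 -0.5 0" --pt "0 0 -1.5 0" --pt "0 0 -3.3 0" --pt "0 0 -5.5 0" --pt "0 0 -7.7 0" --pt "0 0 -9.4 0" --pt "0 0 -10 0" --pt "0 0 -10 0"

```text
t: 21.78
ee_pos: [0.4479, -0.185, 0.2971]
tcp_rot: [3.14, 0.002, 1.769]
wrist_force: [0.1, 0.3, -2.2]
finger_gap: 0.504
grip_force: 61.6
```

```bash
python3 - <<'E'
from h import *
print(go(.6016,-.291,.14,85.7))
E
```

```text
[-13.42  12.98   0.24  15.67]
```

Request:
play_rows --pt "-0.4 0.4 0 1" --pt "-1.4 1.3 0 3" --pt "-3 2.9 0 5" --pt "-5 4.8 0 8" --pt "-7 6.7 0 11" --pt "-9 8.6 0 13" --pt "-10.8 10.4 0 15" --pt "-12.2 11.8 0 15.7"

```text
t: 22.45
ee_pos: [0.5883, -0.2821, 0.2919]
tcp_rot: [-3.138, -0.002, 1.493]
wrist_force: [-0.4, -0.3, -2.8]
finger_gap: 0.506
grip_force: 61.8
```

```bash
python3 - <<'E'
from h import *
print(go(.6016,-.291,.14,85.7))
E
```

```text
[-0.79  1.39 -0.28 -0.17]
```

Request:
play_rows --pt "-0.5 0.9 0 0" --pt "-0.8 1.4 0 0" --pt "-0.8 1.4 1 0" --pt "-0.8 1.4 3 0" --pt "-0.8 1.4 5.5 0" --pt "-0.8 1.4 7.7 0" --pt "-0.8 1.4 9 0" --pt "-0.8 1.4 9.2 0"

```text
t: 23.12
ee_pos: [0.5992, -0.289, 0.2009]
tcp_rot: [-3.137, -0.002, 1.495]
wrist_force: [0.8, -0.3, -1.9]
finger_gap: 0.508
grip_force: 63.0
```

Request:
play_rows --pt "0 0 0.2 0" --pt "0 0 0.4 0" --pt "0 0 0.4 0" --pt "0 0 0.4 0"

```text
t: 23.45
ee_pos: [0.6006, -0.29, 0.2005]
tcp_rot: [3.141, -0.0, 1.495]
wrist_force: [-2.7, 2.5, 2.4]
finger_gap: 0.504
grip_force: 63.3
```

Request:
play_rows --pt "0 0 0 0" --pt "0 0 0 0" --pt "0 0 0 0" --pt "0 0 0 0" --pt "0 0 0 0" --pt "0 0 0 0" --claw 6.5

```text
t: 23.95
ee_pos: [0.6008, -0.2902, 0.1996]
tcp_rot: [3.141, 0.0, 1.495]
wrist_force: [-0.4, 0.7, 0.2]
finger_gap: 0.762
grip_force: 0.0
```

Request:
play_rows --pt "0 0 -0.5 0" --pt "0 0 -2 0" --pt "0 0 -4 0" --pt "0 0 -6.5 0" --pt "0 0 -9 0" --pt "0 0 -9 0" --pt "0 0 -9 0"

```text
t: 24.53
ee_pos: [0.6016, -0.2906, 0.2929]
tcp_rot: [3.136, 0.003, 1.495]
wrist_force: [-1.0, 0.3, -0.3]
finger_gap: 0.759
grip_force: 0.0
```

```bash
python3 - <<'E'
from h import *
print(go(.3585,-.3055,.13,90))
E
```

```text
[ -3.31 -24.12   0.82  -4.32]
```

Request:
play_rows --pt "-0.3 -2.5 0 -1" --pt "-0.8 -6.5 0 -2" --pt "-1.4 -10.5 0.2 -3" --pt "-1.9 -14.5 0.4 -4.3" --pt "-2.5 -18.5 0.6 -4.3" --pt "-3 -22 0.6 -4.3" --pt "-3.3 -24.1 0.6 -4.3" --pt "-3.3 -24.1 0.6 -4.3" --claw 8.5

```text
t: 25.2
ee_pos: [0.3542, -0.3042, 0.2817]
tcp_rot: [-3.137, -0.003, 1.567]
wrist_force: [1.2, 0.0, -0.2]
finger_gap: 0.995
grip_force: 0.0
```

Request:
play_rows --pt "0 0 0 0" --pt "0 0 0 0"

```text
t: 25.37
ee_pos: [0.3582, -0.3048, 0.2829]
tcp_rot: [3.141, -0.001, 1.57]
wrist_force: [0.4, -0.4, -0.2]
finger_gap: 0.996
grip_force: 0.0
```

```bash
python3 - <<'E'
from h import *
print(go(.3585,-.3055,.04,90)); m=cams.camera_model("wrist")
im=cams.capture("wrist"); cv2.imwrite("pics/w6.png",im[:,:,::-1])
print(proj(m,[.3585,-.3055,.055]))
E
```

```text
[-0.07  0.03  8.82 -0.03]
[[282.4364741  232.26417063]]
```

View pics/w6.png

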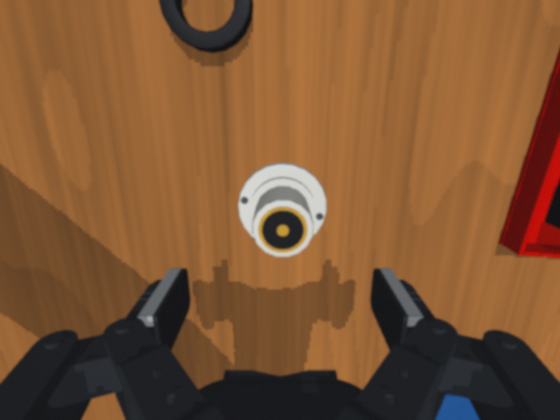

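The white socket is at (283,230) against a predicted (282,232), so it's aligned. I'll grip and lift.

Request:
play_rows --pt "0 0 1.5 0" --pt "0 0 3.5 0" --pt "0 0 6 0" --pt "0 0 7.7 0" --pt "0 0 8.6 0" --pt "0 0 8.8 0" --pt "0 0 8.8 0" --pt "0 0 8.8 0"

```text
t: 26.08
ee_pos: [0.3587, -0.3053, 0.1965]
tcp_rot: [3.14, 0.001, 1.571]
wrist_force: [-0.7, -0.9, 0.5]
finger_gap: 0.997
grip_force: 0.0
```

Request:
play_rows --pt "0 0 0 0" --pt "0 0 0 0" --pt "0 0 0 0" --pt "0 0 0 0" --pt "0 0 0 0" --pt "0 0 0 0" --pt "0 0 0 0" --pt "0 0 0 0" --claw 3

```text
t: 26.75
ee_pos: [0.3584, -0.3054, 0.1968]
tcp_rot: [3.14, 0.002, 1.57]
wrist_force: [0.8, 0.1, 6.1]
finger_gap: 0.473
grip_force: 61.3
```

Request:
play_rows --pt "0 0 -0.5 0" --pt "0 0 -1.5 0" --pt "0 0 -3.3 0" --pt "0 0 -5.5 0" --pt "0 0 -7.7 0" --pt "0 0 -9.4 0" --pt "0 0 -10 0" --pt "0 0 -10 0"

```text
t: 27.42
ee_pos: [0.3583, -0.3053, 0.2974]
tcp_rot: [3.14, 0.002, 1.57]
wrist_force: [0.8, 0.8, -2.1]
finger_gap: 0.473
grip_force: 60.8
```

```bash
python3 - <<'E'
from h import *
print(go(.596,-.051,.14,90.4))
m=cams.camera_model("top"); im=cams.capture("top"); cv2.imwrite("pics/t3.png",im[:,:,::-1])
c=im[130:290,60:440]; cv2.imwrite("pics/t3c.png",cv2.resize(c,None,fx=2.1,fy=2.1,interpolation=cv2.INTER_CUBIC)[:,:,::-1])
E
```

```text
[25.44 23.76  0.27 -0.43]
```

View pics/t3c.png

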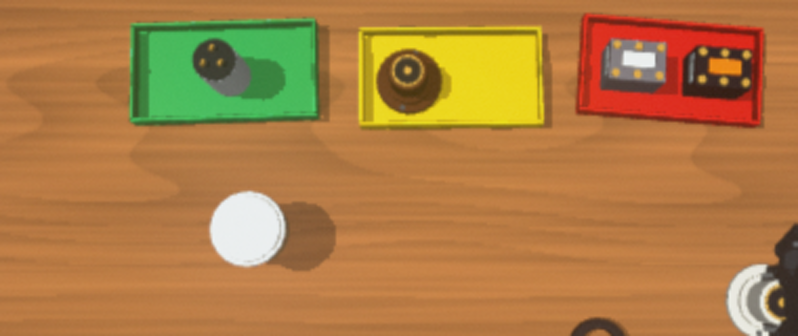

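The top view has all four placed parts inside their trays: capacitor (215,60), brown (408,80), grey (637,60) and black (718,70). The cup hasn't moved, and the white lampholder is held. Carrying it over.

Request:
play_rows --pt "0.5 0.5 0 0" --pt "1.7 1.6 0 0" --pt "3.6 3.4 0 0" --pt "5.9 5.5 0 0" --pt "8.2 7.7 0 0" --pt "10.5 9.8 0 0" --pt "12.8 12 0 0" --pt "15.1 14.1 0 0"

```text
t: 28.13
ee_pos: [0.4993, -0.1518, 0.2932]
tcp_rot: [-3.138, -0.002, 1.571]
wrist_force: [-0.1, -0.7, -2.3]
finger_gap: 0.479
grip_force: 60.9
```

Request:
play_rows --pt "2.3 2.2 0 0" --pt "4.6 4.4 0 0" --pt "6.9 6.5 0 0" --pt "8.8 8.3 0 0" --pt "9.9 9.3 0 0" --pt "10.3 9.7 0 0" --pt "10.3 9.7 0 0" --pt "10.3 9.7 0 0"

```text
t: 28.8
ee_pos: [0.5954, -0.0509, 0.294]
tcp_rot: [-3.138, 0.0, 1.571]
wrist_force: [-0.2, -0.5, -1.9]
finger_gap: 0.471
grip_force: 61.0
```

```bash
python3 - <<'E'
from h import *
print(go(.596,-.051,.046,90.4))
E
```

```text
[-0.01  0.06  9.33 -0.41]
```

Request:
play_rows --pt "0 0 1 0" --pt "0 0 3 0" --pt "0 0 5.5 0" --pt "0 0 7.5 0" --pt "0 0 8.8 0" --pt "0 0 9.2 0" --pt "0 0 9.2 0" --pt "0 0 9.2 0"

```text
t: 29.47
ee_pos: [0.5961, -0.0515, 0.2041]
tcp_rot: [3.141, 0.0, 1.57]
wrist_force: [0.1, -0.6, -1.9]
finger_gap: 0.472
grip_force: 60.7
```

Request:
play_rows --pt "0 0 0.2 0" --pt "0 0 0.4 0" --pt "0 0 0.4 0" --pt "0 0 0.4 0"

```text
t: 29.8
ee_pos: [0.5968, -0.0511, 0.2009]
tcp_rot: [3.139, 0.001, 1.57]
wrist_force: [-0.3, -0.9, 1.5]
finger_gap: 0.475
grip_force: 60.9
```

Contact is felt at floor height, so I'll release and back up clear.

Request:
play_rows --pt "0 0 0 0" --pt "0 0 0 0" --pt "0 0 0 0" --pt "0 0 0 0" --pt "0 0 0 0" --pt "0 0 0 0" --claw 6.5

```text
t: 30.3
ee_pos: [0.5959, -0.0509, 0.1994]
tcp_rot: [-3.141, -0.0, 1.57]
wrist_force: [0.7, 0.7, 0.2]
finger_gap: 0.76
grip_force: 0.0
```

Request:
play_rows --pt "0 0 -0.5 0" --pt "0 0 -2 0" --pt "0 0 -4 0" --pt "0 0 -6.5 0" --pt "0 0 -9 0" --pt "0 0 -9 0" --pt "0 0 -9 0"

```text
t: 30.88
ee_pos: [0.597, -0.0512, 0.2925]
tcp_rot: [3.136, 0.001, 1.57]
wrist_force: [-0.2, 0.2, 0.4]
finger_gap: 0.761
grip_force: 0.0
```

Request:
play_rows --pt "0 -3 -1 0" --pt "0 -7 -2 0" --pt "0 -11 -3 0" --pt "0 -15 -4 0" --pt "0 -19 -5 0" --pt "0 -22 -5 0" --pt "0 -22 -5 0" --pt "0 -22 -5 0"

```text
t: 31.55
ee_pos: [0.3748, -0.0507, 0.3386]
tcp_rot: [-3.141, -0.0, 1.57]
wrist_force: [0.9, -0.4, 0.2]
finger_gap: 0.761
grip_force: 0.0
```

```bash
python3 - <<'E'
from h import *
im=cams.capture("scene"); c=im[190:350,110:470]; cv2.imwrite("pics/s9.png",cv2.resize(c,None,fx=2.2,fy=2.2,interpolation=cv2.INTER_CUBIC)[:,:,::-1])
E
```

```text
(no output)
```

View pics/s9.png

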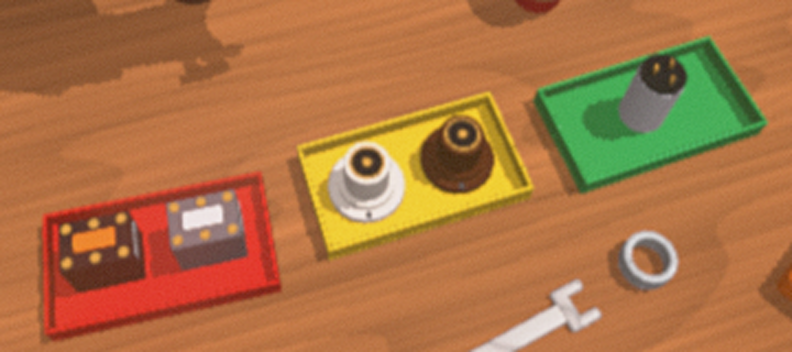

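The crop shows all five parts upright and flat in the right trays: black (97,245) and grey (205,225) in red, white (366,180) and brown (459,150) in yellow, and the capacitor (655,90) in green. The arm is clear, so I'm handing in.

```bash
python3 -c "
from rig import job; print(job.finish_job())"
```

```text
the job is handed in; nothing more can be done
None
```

I sorted all five parts upright into their trays, left the cup where it stood, and handed the job in after about 32 s of robot time; the hand-in gave no verdict back.

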